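Latch the red scouring-pad tub before it goes back on the rack

TASK

Fasten the lid of the red tub: swing its wire hook over the keeper on the lid so that the bar lies behind the keeper's lip, then press the lever all the way down so that the latch pulls the lid tight and stays shut. The teal tub is still being filled: leave its latch alone.

Things in the scene. Friction and masses are not known exactly. Their poses are not given: they have to be found in the camera images.
- red_tub: Red plastic tub, 200 x 200 x 160 mm high, white-rimmed lid, fixed to the counter. Origin: centre of its underside, z up, -x its front with the latch, roughly towards the robot. Offsets in the other entries are in this frame (x, z in mm; the latch is at y = 0). The teal tub is the same in another colour, its latch open too; they may stand either way round.
- red_keeper (a point): Middle of the top of the keeper's lip, on the red lid: at z 172 with the lid shut, 180 now, as a soft black gasket holds the lid's front 8 mm up (its hinge is on the far rim). The keeper is a steel tongue 30 mm wide (y) jutting from the lid's front edge, x -100 to -125, with a lip 5 mm thick (x -125 to -120) and 4 mm high along its front end.
- red_tab (a point): Centre of the blue tab on the red hook's top: 24 mm wide (y), 10 thick, 32 long, 20 mm beyond the bar's axis, in line with the arms. The hook now leans 10 to 16 degrees back (-x) on its stop. Push or pinch the tab some 45 degrees towards the tub: past upright it falls by its own weight, the bar clears the lip by 2 to 5 mm and drops behind it; this point is then near x -95, z 195.
- red_bar (a point): Middle of the hook's cross bar, a steel rod 8 mm in diameter, 42 mm long (y), 93.5 mm from the hook's pivots. Behind the lip, on the tongue, its axis lies at x -116 to -104. The hook's two arms, 8 mm thick, stand 21 mm either side of the middle.
- red_pad (a point): On the upper face of the red lever's yellow press pad, 85 mm from its pin; the pad is 44 mm wide (y), 45 long (60 to 105 mm from the pin), 9 thick. It now slopes up towards the robot at 40 to 46 degrees, outer end near z 180; fully down it slopes down at 40 degrees, this point near x -208, z 54. Pressed straight down at x -200 to about z 60 it goes all the way, under 10 N up to a hard stop.
- red_lever (a joint): Red lever's angle, rad: 0 fully up, 1.50 fully down on its stop. It turns about a level pin at x -140, z 105 and stays where it is left; over centre near the end it snaps to its stop. The hook's lower ends turn freely on it, 22 mm from the pin (at x -162, z 105 with the lever up). Unless the hook is over the keeper first it goes down with the lever.
- teal_tab (a point): The same tab point on the teal tub's hook. Leave it.
- teal_pad (a point): The same press-pad point on the teal tub's lever. Leave it.

How it is judged:
On the way, in this order (a step that is already met when the one before it is completed fails the run):
1. the red hook's bar lies behind the keeper's lip with the lever still up (x of red_bar in the frame of red_tub above -0.119 m and z of red_bar in the frame of red_tub below 0.184 m and value of joint red_lever below 0.6 rad), for 0.2 s.
2. the red lever is fully down and the lid tight, the bar behind the lip (value of joint red_lever above 1.4 rad and z of red_keeper in the frame of red_tub below 0.175 m and x of red_bar in the frame of red_tub above -0.121 m), for 0.2 s.
At the end, for the whole second after the job is handed in: The red lever is down within 0.1 rad of its stop, the front of the red lid is within 3 mm of shut, and the hook's bar lies behind the keeper's lip (its axis no farther forward than x = -121 mm and below z = 180 mm in the tub's frame) (all of step 2 and z of red_bar in the frame of red_tub below 0.18 m); the robot touches nothing.
It fails at once if the teal tub's latch is moved by more than 20 mm (distance of any of teal_tab, teal_pad from where it was at the start of the episode above 0.02 m).
It also fails if it takes over 35 s, if anything falls off the work surface, if the arm or the gripper's body presses on something with over 40 N, if the wrist force passes 120 N, or if a joint passes its speed limit or range.

ROBOT

A 7-joint arm with a two-finger parallel gripper is mounted at the origin on the work surface. World frame = base frame: x ahead of the robot, y to its left, z up, the work surface at z = 0. Lengths are in m, angles in rad, forces in N, time in s.
With the tool pointing down it reaches from about 0.4 to 0.75 m from the base axis. Payload 19.5 kg.
Tool frame: the origin (TCP) lies at the very end of the fingers, on their centre line; the grasp point (between the pads) lies 19 mm behind it; z points along the fingers, y is the direction in which the jaws open and shut (so a half turn about z gives the same grasp; the last joint's range is limited). The gripper opens to 85 mm and grips with 20 to 120 N. Pads are 22 mm wide; open, the fingers measure 114 mm over their backs; the gripper's body (76 mm by 85 mm) begins 54 mm behind the grasp point. The pads swing forward as they close: fully open they stand 13 mm farther back than shut.
Start: joints at [1.065, 0.707, -0.028, 1.485, 0.022, 0.951, -0.075], TCP at [0.257, -0.514, 0.231] pointing down, gripper open.
Joint ranges: [-2.71, 2.71], [-0.32, 2.16], [-1.57, 1.52], [0, 2.45], [-1.46, 4.6], [0, 2.02], [-2.83, 2.83]. Speed limits (rad/s): [1.89, 1.89, 2.57, 2.57, 3.01, 3.01, 3.01].

INTERFACE

Orientations are given as a unit quaternion [w, x, y, z].
In Python, from bench import env gives the robot as it stands.
- The arm moves only by the tool drive_tool, never from a script. Its argument "moves" is a list of rows, each an object with "offset": the shift along the tool's x, y, z in mm, a list of three; "turn": the turn, a rotation vector about the tool's x, y, z in degrees, a list of three; "jaw": the gripper command: -1 is shut, 1 is fully open, values between are in proportion. In form: [{"offset": [dx, dy, dz], "turn": [rx, ry, rz], "jaw": jaw}, ...]. A call has 1 to 12 rows; each row shifts and turns the pose as measured when the row begins, along the tool's axes as they then stand; what a row does not reach is not made up. A row lasts 1/10 s, in which the tool goes at most 50 mm and 8.59 degrees, less where a joint would pass 70% of its speed; a pose out of reach is approached as far as the arm can. A call with a gripper value outside its range is refused whole. The fingers move at their own pace and stop on an object; "grip_force" is the grip in N (left out, the last holds). Time passes only in rows, so rows that do not move let the fingers close. It gives the time, the measured TCP pose, the force and the opening at its end, in the units of the state.
- env.get_obs(): the state, without advancing time (a new reading comes with each control period).
- env.capture(name): name is "scene" or "top"; returns the picture (384x512x3 uint8, red, green, blue); there is no depth.
- env.calibration(name): a dict with "fov_y" (degrees; the focal length in pixels is half the picture's height over the tangent of half this angle, whatever the lens; pixels are square), "cx", "cy" (the principal point, pixels), "origin" and "orientation" of the camera in the world. Camera axes: x right, y up, looking along -z (the intrinsics and any distortion apply to the point x, -y, -z); pixel columns grow to the right and rows downward; lengths in m; the calibration is good to about 2 mm. A picture is of the moment at which its call begins. calibration takes no time and is no camera call.
- env.job_done(): hands the job in, once; it reports no verdict.
The state is a dict: "time_s": time; "joint_pos": joint angles; "joint_vel": joint speeds; "joint_efforts": joint torques, N m; "ee_pos": TCP position; "tcp_rot": TCP orientation; "contact_force": force on the tool from outside, world axes, zero at the start; "ft_torque": the same for the moment, N m; "finger_gap": opening from 0.0 (shut) to 1.0 (fully open).
Only numpy, scipy, OpenCV 4.12 (cv2) and the standard library are available. Lean on these libraries where they do the work, as an engineer would, in place of code of your own. Each camera call takes 0.05 s, during which the arm holds its last target.

## Working session

There is one attempt and no reset: what is moved stays moved. The work goes in short steps, Python scripts to look and compute and a tool call to move; the robot and the scene stay as the last step left them, time stands still between calls to the robot, and variables do not carry over. Pictures are saved under pics/ and viewed, and the job is handed in when it is done.

Besides the shell and the picture viewer there is one more tool, called in YAML: its name, and indented under it one key for each argument. drive_tool: Moves the arm, as the interface text tells. Its arguments: {"type":"object","properties":{"moves":{"type":"array"},"grip_force":{"type":"number"}},"required":["moves"]}

```bash
mkdir -p pics
cat > h.py <<'E'
import numpy as np,cv2
from bench import env
from scipy.spatial.transform import Rotation as R
def rot(q): return R.from_quat([q[1],q[2],q[3],q[0]]).as_matrix()
E
python3 - <<'E'
from h import *
o=env.get_obs();print(o)
for n in("scene","top"):
    print(n,env.calibration(n)); cv2.imwrite(f"pics/{n}0.png",env.capture(n)[:,:,::-1])
E
```

```text
{'time_s': 0.0, 'joint_pos': array([ 1.06530135,  0.70710363, -0.02759409,  1.48500806,  0.02199207,
        0.95088744, -0.07551341]), 'joint_vel': array([ 0.00130711, -0.00214478,  0.00113993,  0.00134975,  0.0002877 ,
        0.00061283, -0.00082967]), 'joint_efforts': array([ 1.77177379e-03, -8.83225107e+01,  1.23558439e+00, -2.36175138e+01,
        1.70353329e-02,  6.68130015e-03, -4.36895209e-05]), 'ee_pos': array([ 0.25709514, -0.51402408,  0.23082517]), 'tcp_rot': array([-5.31822261e-04,  9.73235951e-01,  2.29807482e-01, -1.48199900e-04]), 'contact_force': array([ 0.74156941, -0.71144645, -0.18872381]), 'ft_torque': array([ 0.02695617,  0.02828774, -0.01132233]), 'finger_gap': 0.9992752611009934}
scene {'fov_y': 52.0558943227819, 'cx': 245.4518394071847, 'cy': 191.68783670594595, 'origin': array([ 0.93411254, -0.55982667,  0.65742959]), 'orientation': array([0.86827702, 0.40937599, 0.12759989, 0.24944857])}
top {'fov_y': 45.82275892943961, 'cx': 255.64113352938617, 'cy': 194.76073304906944, 'origin': array([ 0.4640802 , -0.01724632,  1.18125656]), 'orientation': array([-0.6978911 , -0.03504931,  0.04815176,  0.71372331])}
```

View pics/scene0.png

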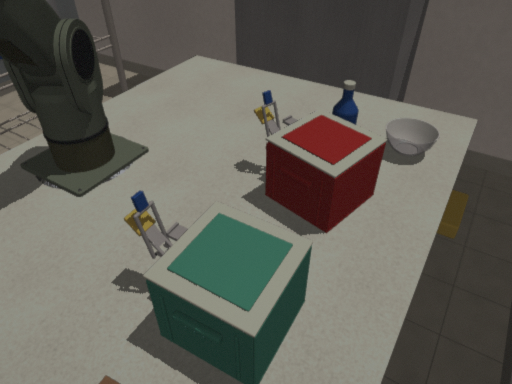

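View pics/top0.png

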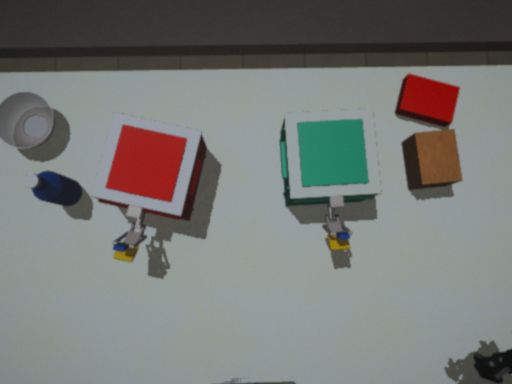

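The scene picture shows the red tub behind at around (325,165) and the teal tub in front. In the top picture the red lid is centred near (147,163), its blue tab near (121,246) and its yellow pad near (125,254). The teal latch is near (340,240), well away from it.

```bash
cat >> h.py <<'E'
def ray(n,u,v):
    c=env.calibration(n); f=192/np.tan(np.radians(c['fov_y']/2))
    d=rot(c['orientation'])@np.array([(u-c['cx'])/f,-(v-c['cy'])/f,-1]); return np.array(c['origin']),d/np.linalg.norm(d)
def onz(n,u,v,z):
    o,d=ray(n,u,v); return o+d*(z-o[2])/d[2]
def tri(a,b):
    (o1,d1),(o2,d2)=ray('scene',*a),ray('top',*b)
    s=np.linalg.lstsq(np.c_[d1,-d2],o2-o1,rcond=None)[0]
    p,q=o1+s[0]*d1,o2+s[1]*d2; return (p+q)/2,np.linalg.norm(p-q)
def blobs(img,lo,hi,mn=15):
    h=cv2.cvtColor(img,cv2.COLOR_BGR2HSV); m=cv2.inRange(h,np.array(lo),np.array(hi))
    n,l,s,c=cv2.connectedComponentsWithStats(m)
    return [(s[i].tolist(),c[i].round(1).tolist(),l==i) for i in range(1,n) if s[i][4]>=mn]
E
python3 - <<'E'
from h import *
for n in("scene","top"):
    im=cv2.imread(f"pics/{n}0.png")
    for nm,lo,hi in(("red",(0,200,150),(5,255,255)),("blue",(110,150,60),(125,255,255)),("yel",(18,150,90),(30,255,255))):
        for s,c,m in blobs(im,lo,hi):
            print(n,nm,s,c)
            if nm=="red" and s[4]>1000:
                ct=cv2.findContours(m.astype(np.uint8),0,2)[0][0]
                b=cv2.boxPoints(cv2.minAreaRect(ct)) if n=="top" else cv2.approxPolyDP(ct,6,True)[:,0]
                for p in b: print("   ",p,onz(n,*p,.172).round(4))
    x=(225,75,325,185) if n=="scene" else (90,185,190,285)
    cv2.imwrite(f"pics/{n}0c.png",cv2.resize(im[x[1]:x[3],x[0]:x[2]],None,fx=5.5,fy=5.5,interpolation=cv2.INTER_CUBIC)[:600])
E
```

```text
scene blue [265, 95, 6, 9, 23] [267.9, 99.3]
scene blue [344, 98, 11, 9, 29] [348.8, 102.5]
scene blue [343, 106, 14, 10, 58] [350.7, 110.3]
scene blue [134, 192, 14, 17, 83] [140.3, 200.6]
scene yel [125, 211, 10, 10, 18] [129.4, 216.2]
scene yel [140, 213, 8, 6, 17] [143.6, 215.9]
scene yel [143, 220, 10, 10, 43] [146.8, 223.8]
top red [108, 128, 77, 72, 3857] [146.6, 163.6]
    [107.494385 186.19101 ] [0.6096 0.2925 0.172 ]
    [121.601135 125.0618  ] [0.7488 0.2628 0.172 ]
    [184.48315 139.57303] [0.7125 0.1208 0.172 ]
    [170.3764  200.70224] [0.574  0.1528 0.172 ]
top blue [39, 172, 22, 17, 190] [51.6, 178.6]
top blue [34, 190, 11, 9, 43] [38.7, 194.2]
top blue [339, 233, 10, 6, 48] [343.2, 235.7]
top blue [114, 245, 10, 6, 41] [119.0, 247.4]
top yel [328, 237, 22, 13, 143] [336.5, 244.8]
top yel [114, 251, 19, 10, 119] [122.6, 255.8]
```

View pics/scene0c.png

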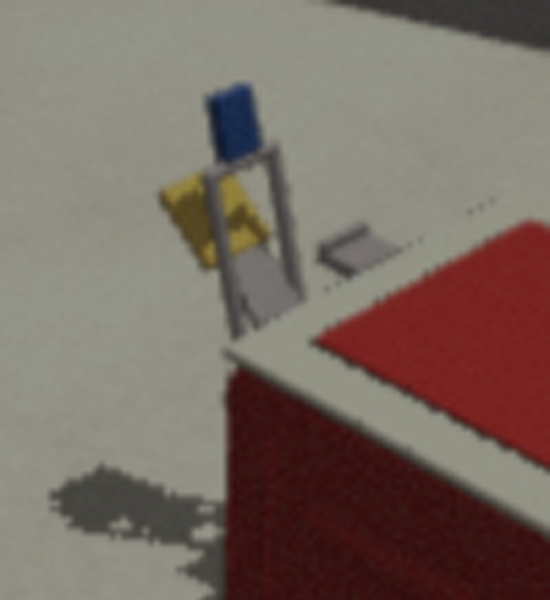

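View pics/top0c.png

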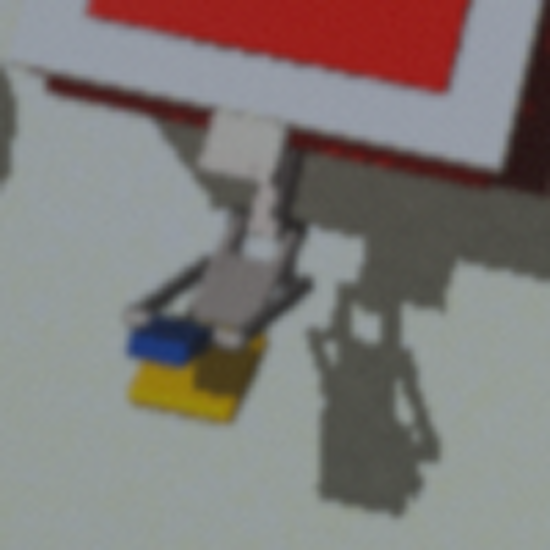

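Run:
```python
from h import *
# panel: 142 sq; lid top ~ z .176 front .168 back
im=cv2.imread("pics/top0.png")
m=[b for b in blobs(im,(0,200,150),(5,255,255)) if b[0][4]>3000][0][2].astype(np.uint8)
ct=cv2.findContours(m,0,2)[0][0]
q=cv2.approxPolyDP(ct,6,True)[:,0].astype(float); print(q)
for z in(.165,.172):
  P=np.array([onz('top',*p,z)[:2] for p in q]); print(P.round(4),P.mean(0).round(4))
  for i in range(4):
    d=P[(i+1)%4]-P[i]; print(np.linalg.norm(d).round(4),(np.degrees(np.arctan2(d[1],d[0]))%90).round(2),end=' ')
  print()
for a,b in(((267.7,97.4),(120.9,247)),((140.8,202),(343.2,235.7))): print('tab',tri(a,b))
# pad centre: scene crop(215,222) top crop ~(197,380)
print('pad',tri((225+215/5.5,75+222/5.5),(90+197/5.5,185+378/5.5)))
# keeper lip front-top: scene crop (340,243), top crop(223,170)
print('lip',tri((225+343/5.5,75+243/5.5),(90+224/5.5,185+175/5.5)))
```

```text
[[124. 128.]
 [108. 186.]
 [169. 199.]
 [184. 140.]]
[[0.7438 0.2592]
 [0.611  0.2935]
 [0.5787 0.157 ]
 [0.7132 0.1228]] [0.6617 0.2081]
0.1372 75.5 0.1403 76.68 0.1389 75.73 0.1398 77.35 
[[0.7419 0.2573]
 [0.61   0.2914]
 [0.5779 0.1558]
 [0.7115 0.1219]] [0.6603 0.2066]
0.1363 75.5 0.1393 76.68 0.1379 75.73 0.1388 77.35 
tab (array([0.47413555, 0.25179601, 0.20728913]), np.float64(0.000987253489703244))
tab (array([ 0.48778769, -0.22095058,  0.20798351]), np.float64(0.0031848970209567757))
pad (array([0.46017037, 0.25708997, 0.14964922]), np.float64(0.002735767226205142))
lip (array([0.53981927, 0.2409146 , 0.16855356]), np.float64(0.0010551555120132377))
```

The tub's yaw is about -13.5° and its centre about (0.661, 0.207). The tab, pad and lip all line up with that, though the triangulated heights read 8–10 mm low, so I'll check them against the gripper. First I'll go up and across.

drive_tool:
  moves:
    - {"offset": [0, 0, -50], "turn": [0, 0, 0], "jaw": -1}
    - {"offset": [0, 0, -50], "turn": [0, 0, 0], "jaw": -1}
    - {"offset": [0, 0, -20], "turn": [0, 0, 0], "jaw": -1}
    - {"offset": [36, -21, 0], "turn": [0, 0, 0], "jaw": -1}
    - {"offset": [36, -21, 0], "turn": [0, 0, 0], "jaw": -1}
    - {"offset": [36, -21, 0], "turn": [0, 0, 0], "jaw": -1}
    - {"offset": [36, -21, 0], "turn": [0, 0, 0], "jaw": -1}
    - {"offset": [36, -21, 0], "turn": [0, 0, 0], "jaw": -1}
    - {"offset": [36, -21, 0], "turn": [0, 0, 0], "jaw": -1}
    - {"offset": [36, -21, 0], "turn": [0, 0, 0], "jaw": -1}
    - {"offset": [36, -21, 0], "turn": [0, 0, 0], "jaw": -1}

```text
time_s: 1.2
ee_pos: [0.4421, -0.2281, 0.3533]
tcp_rot: [-0.002, 0.974, 0.225, -0.002]
contact_force: [0.9, -0.8, 0.4]
finger_gap: -0.002
```

drive_tool:
  moves:
    - {"offset": [18, -38, 0], "turn": [0, 0, 0], "jaw": -1}
    - {"offset": [18, -38, 0], "turn": [0, 0, 0], "jaw": -1}
    - {"offset": [18, -38, 0], "turn": [0, 0, 0], "jaw": -1}
    - {"offset": [18, -38, 0], "turn": [0, 0, 0], "jaw": -1}
    - {"offset": [18, -38, 0], "turn": [0, 0, 0], "jaw": -1}
    - {"offset": [18, -38, 0], "turn": [0, 0, 0], "jaw": -1}
    - {"offset": [18, -38, 0], "turn": [0, 0, 0], "jaw": -1}
    - {"offset": [18, -38, 0], "turn": [0, 0, 0], "jaw": -1}
    - {"offset": [18, -38, 0], "turn": [0, 0, 0], "jaw": -1}
    - {"offset": [18, -38, 0], "turn": [0, 0, 0], "jaw": -1}
    - {"offset": [18, -38, 0], "turn": [0, 0, 0], "jaw": -1}

```text
time_s: 2.3
ee_pos: [0.4337, 0.2534, 0.3537]
tcp_rot: [-0.003, 0.974, 0.226, -0.003]
contact_force: [0.5, -0.1, 0.1]
finger_gap: -0.001
```

drive_tool:
  moves:
    - {"offset": [0, 0, 0], "turn": [0, 0, -8.5], "jaw": -1}
    - {"offset": [0, 0, 0], "turn": [0, 0, -8.5], "jaw": -1}
    - {"offset": [0, 0, 0], "turn": [0, 0, -8.5], "jaw": -1}
    - {"offset": [0, 0, 0], "turn": [0, 0, -8.5], "jaw": -1}
    - {"offset": [0, 0, 0], "turn": [0, 0, -8.5], "jaw": -1}
    - {"offset": [0, 0, 0], "turn": [0, 0, -8], "jaw": -1}

```text
time_s: 2.9
ee_pos: [0.4308, 0.2605, 0.3515]
tcp_rot: [-0.005, 0.779, 0.627, -0.003]
contact_force: [-0.1, 0.7, 0.6]
finger_gap: -0.0
```

```bash
cat >> h.py <<'E'
C=np.array([.661,.207]);YAW=np.radians(-13.5)
ex=np.array([np.cos(YAW),np.sin(YAW)]);ey=np.array([-ex[1],ex[0]])
def st():
    o=env.get_obs();p=o['ee_pos'];M=rot(o['tcp_rot'])
    d=p[:2]-C
    print('t',o['time_s'],'p',p.round(4),'tub',(d@ex*1000).round(1),(d@ey*1000).round(1),(p[2]*1000).round(1),'xyaw',np.degrees(np.arctan2(M[1,0],M[0,0])).round(1),'z',M[:,2].round(3),'F',o['contact_force'].round(1),'j',o['joint_pos'].round(2))
    return p,M
def goal(tx,ty,tz):
    p,M=st(); w=np.r_[C+ex*tx/1000+ey*ty/1000,tz/1000]
    print('tool offset mm',(M.T@(w-p)*1000).round(1))
def pix(n,p):
    c=env.calibration(n); f=192/np.tan(np.radians(c['fov_y']/2))
    q=rot(c['orientation']).T@(np.array(p)-c['origin']); return (c['cx']-f*q[0]/q[2], c['cy']+f*q[1]/q[2])
E
python3 - <<'E'
from h import *
goal(-232,0,300)
E
```

```text
t 2.9 p [0.4308 0.2605 0.3515] tub -236.3 -1.7 351.5 xyaw 77.7 z [-0.012  0.004 -1.   ] F [-0.1  0.7  0.6] j [-0.39  0.49 -0.37  1.5   0.17  1.19 -1.  ]
tool offset mm [ 1.5  5.  51.5]
```

drive_tool:
  moves:
    - {"offset": [2, -9, 40], "turn": [0, 0, 1.2], "jaw": -1}
    - {"offset": [0, 0, 45], "turn": [0, 0, 0], "jaw": -1}
    - {"offset": [0, 0, 45], "turn": [0, 0, 0], "jaw": -1}
    - {"offset": [0, 0, 18], "turn": [0, 0, 0], "jaw": -1}
    - {"offset": [0, 0, 0], "turn": [0, 0, 0], "jaw": -1}

```text
time_s: 3.4
ee_pos: [0.4202, 0.2649, 0.1987]
tcp_rot: [-0.006, 0.783, 0.621, -0.003]
contact_force: [0.7, 0.7, 0.7]
finger_gap: 0.004
```

Run:
```python
from h import *
p,M=st()
for n in("scene","top"):
    im=env.capture(n)[:,:,::-1].copy();u=pix(n,p);print(n,u)
    cv2.imwrite(f"pics/{n}1.png",im)
    x=(215,65,325,165) if n=="scene" else (80,180,190,280)
    c=cv2.resize(im[x[1]:x[3],x[0]:x[2]],None,fx=5.5,fy=5.5,interpolation=cv2.INTER_CUBIC)
    cv2.circle(c,(int((u[0]-x[0])*5.5),int((u[1]-x[1])*5.5)),3,(0,255,0),-1)
    cv2.imwrite(f"pics/{n}1c.png",c)
```

```text
t 3.4 p [0.4202 0.2649 0.1987] tub -247.6 0.1 198.7 xyaw 76.8 z [-0.012  0.005 -1.   ] F [0.7 0.7 0.7] j [-0.44  0.65 -0.32  1.8   0.27  0.74 -1.12]
scene (np.float64(252.30606744491516), np.float64(93.91154246576383))
top (np.float64(115.38326045145112), np.float64(272.51663085096146))
```

View pics/scene1c.png

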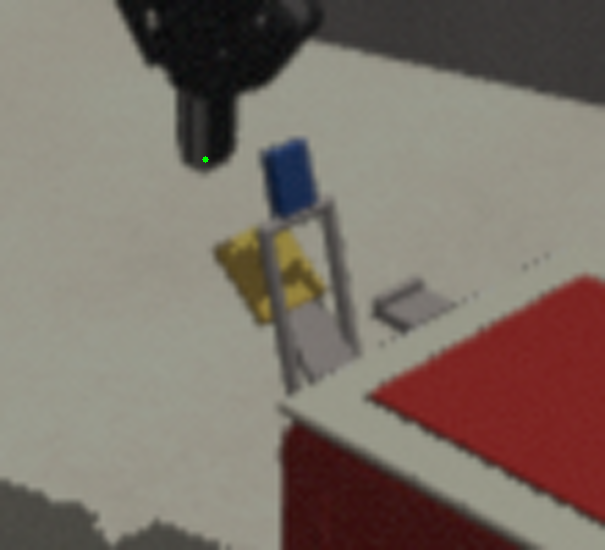

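View pics/top1c.png

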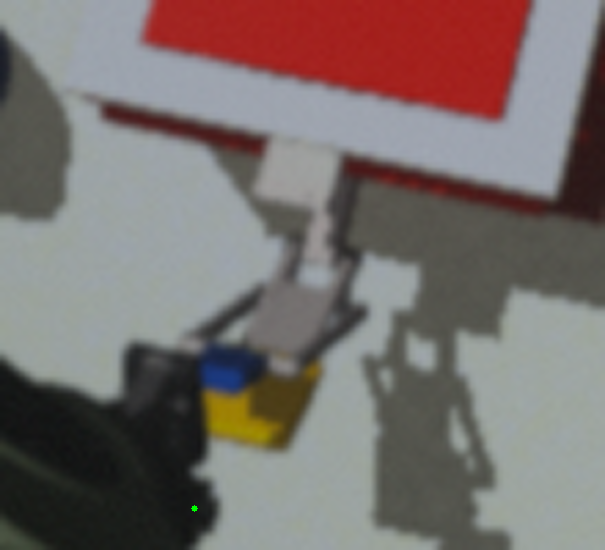

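The scene view has the fingertip within about 1 px of its projection, at crop (205,160), with the tab at crop (288,180), so the camera agrees with the arm. Now I'll check where the modelled points project.

Run:
```python
from h import *
for n,x in(("scene",(215,65)),("top",(80,180))):
  for nm,t in(("tab13",(-187,0,216)),("tab16",(-193,0,214)),("tab207",(-187,0,207)),("lipL",(-122,15,180)),("lipR",(-122,-15,180)),("fc",(-100,100,176)),("fc2",(-100,-100,176)),("padend",(-217,0,178))):
    p=np.r_[C+ex*t[0]/1000+ey*t[1]/1000,t[2]/1000];u=pix(n,p);print(n,nm,((np.array(u)-x)*5.5).round())
```

```text
scene tab13 [297. 164.]
scene tab16 [288. 164.]
scene tab207 [297. 182.]
scene lipL [421. 270.]
scene lipR [378. 293.]
scene fc [574. 232.]
scene fc2 [283. 389.]
scene padend [250. 219.]
top tab13 [221. 354.]
top tab16 [219. 370.]
top tab207 [228. 354.]
top lipL [250. 187.]
top lipR [323. 203.]
top fc [60. 90.]
top fc2 [545. 195.]
top padend [229. 429.]
```

drive_tool:
  moves:
    - {"offset": [-3, 15, -4], "turn": [0, 0, 0], "jaw": -1}
    - {"offset": [0, 15, 0], "turn": [0, 0, 0], "jaw": -1}
    - {"offset": [0, 10, 0], "turn": [0, 0, 0], "jaw": -1}
    - {"offset": [0, 8, 0], "turn": [0, 0, 0], "jaw": -1}
    - {"offset": [0, 8, 0], "turn": [0, 0, 0], "jaw": -1}
    - {"offset": [0, 8, 0], "turn": [0, 0, 0], "jaw": -1}

```text
time_s: 4.1
ee_pos: [0.4863, 0.249, 0.211]
tcp_rot: [-0.005, 0.783, 0.622, 0.003]
contact_force: [0.5, -0.3, 0.3]
finger_gap: 0.006
```

```bash
cat >> h.py <<'E'
def snap(k):
    for n in("scene","top"):
        im=env.capture(n)[:,:,::-1].copy()
        x=(215,65,325,165) if n=="scene" else (80,180,190,280)
        cv2.imwrite(f"pics/{n}{k}c.png",cv2.resize(im[x[1]:x[3],x[0]:x[2]],None,fx=5.5,fy=5.5,interpolation=cv2.INTER_CUBIC))
E
python3 - <<'E'
from h import *
st();snap(2)
E
```

```text
t 4.1 p [0.4863 0.249  0.211 ] tub -179.7 0.0 211.0 xyaw 76.9 z [-0.003  0.011 -1.   ] F [ 0.5 -0.3  0.3] j [-0.35  0.7  -0.33  1.62  0.26  0.86 -1.01]
```

View pics/scene2c.png

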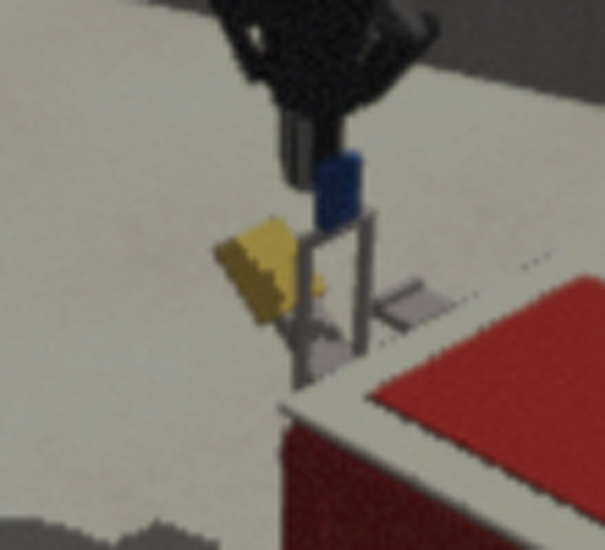

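The tab is at crop (338,190), with the hook nearly upright and the finger against its back. I'll keep pushing.

drive_tool:
  moves:
    - {"offset": [-2, 8, 3], "turn": [0, 0, 0], "jaw": -1}
    - {"offset": [0, 8, 3], "turn": [0, 0, 0], "jaw": -1}
    - {"offset": [0, 8, 1], "turn": [0, 0, 0], "jaw": -1}
    - {"offset": [0, 8, 0], "turn": [0, 0, 0], "jaw": -1}
    - {"offset": [0, 0, 0], "turn": [0, 0, 0], "jaw": -1}

```text
time_s: 4.7
ee_pos: [0.5194, 0.2388, 0.2024]
tcp_rot: [-0.005, 0.783, 0.622, 0.002]
contact_force: [0.2, 0.6, -0.4]
finger_gap: -0.001
```

Run:
```python
from h import *
st();snap(3)
```

```text
t 4.7 p [0.5194 0.2388 0.2024] tub -145.1 -2.1 202.4 xyaw 76.9 z [-0.004  0.011 -1.   ] F [ 0.2  0.6 -0.4] j [-0.31  0.75 -0.33  1.53  0.27  0.9  -0.96]
```

View pics/scene3c.png

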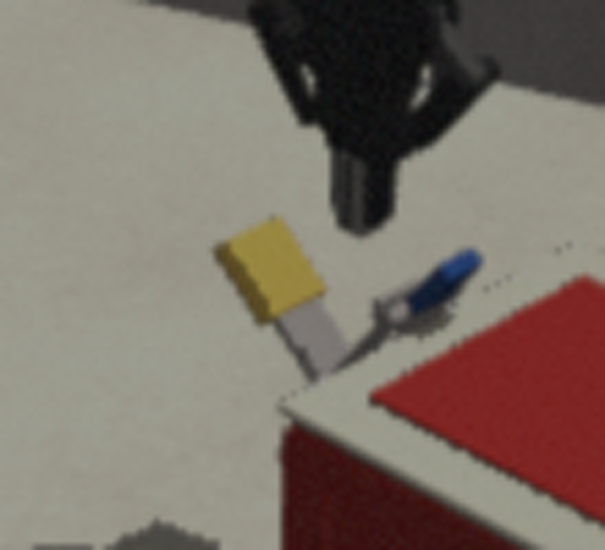

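The hook has fallen over, with its tab at crop (445,280). I'll back off over the pad and check where the bar lies.

drive_tool:
  moves:
    - {"offset": [0, -15, -20], "turn": [0, 0, 0], "jaw": -1}
    - {"offset": [0, -23, -10], "turn": [0, 0, 0], "jaw": -1}
    - {"offset": [0, -23, 0], "turn": [0, 0, 0], "jaw": -1}
    - {"offset": [0, 0, 0], "turn": [0, 0, 0], "jaw": -1}

```text
time_s: 5.2
ee_pos: [0.4559, 0.2536, 0.234]
tcp_rot: [-0.006, 0.783, 0.622, 0.002]
contact_force: [0.6, -0.4, -0.6]
finger_gap: -0.004
```

Run:
```python
from h import *
goal(-205,-3,200);snap(4)
```

```text
t 5.2 p [0.4559 0.2536 0.234 ] tub -210.3 -2.5 234.0 xyaw 77.0 z [-0.005  0.011 -1.   ] F [ 0.6 -0.4 -0.6] j [-0.37  0.64 -0.34  1.67  0.25  0.88 -1.04]
tool offset mm [-0.9  5.5 34. ]
```

View pics/scene4c.png

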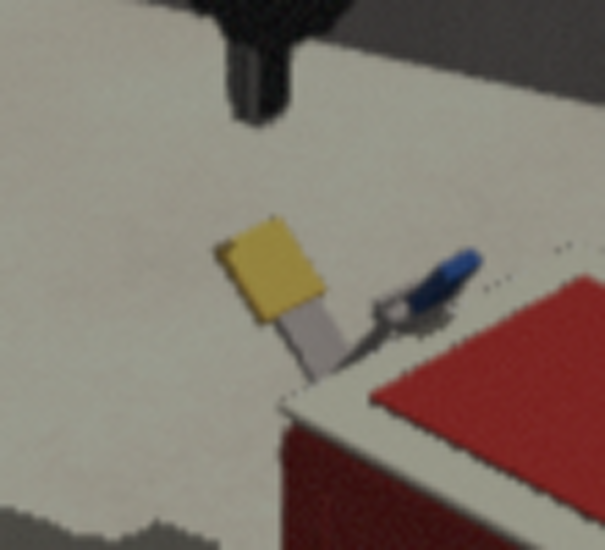

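View pics/top4c.png

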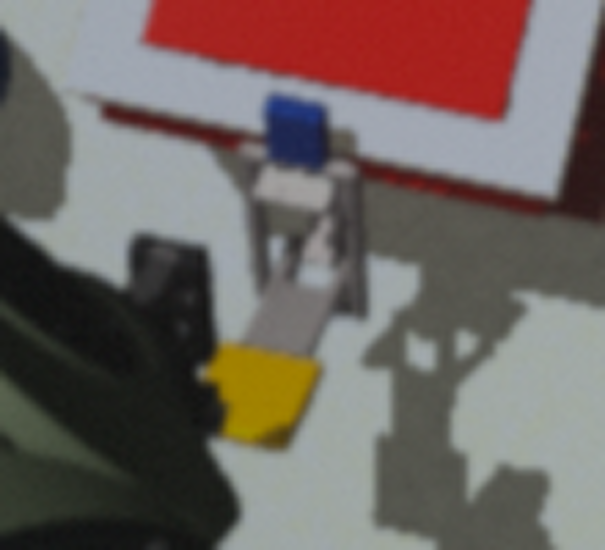

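In the top view the bar, at crop y≈160, lies behind the lip at crop y≈190. The tab is over the lid at (297,130) and the pad at (262,395) is still up. Next I'll press the lever.

drive_tool:
  moves:
    - {"offset": [-1, 5, 30], "turn": [0, 0, 0], "jaw": -1}
    - {"offset": [0, 0, 20], "turn": [0, 0, 0], "jaw": -1}
    - {"offset": [0, 0, 15], "turn": [0, 0, 0], "jaw": -1}
    - {"offset": [0, 0, 15], "turn": [0, 0, 0], "jaw": -1}
    - {"offset": [0, 0, 15], "turn": [0, 0, 0], "jaw": -1}
    - {"offset": [0, 0, 12], "turn": [0, 0, 0], "jaw": -1}
    - {"offset": [0, 0, 0], "turn": [0, 0, 0], "jaw": -1}

```text
time_s: 6.0
ee_pos: [0.4669, 0.2504, 0.1217]
tcp_rot: [-0.005, 0.785, 0.62, 0.003]
contact_force: [-0.6, 0.2, 0.3]
finger_gap: 0.002
```

Run:
```python
from h import *
goal(-205,-3,75);snap(5)
```

```text
t 6.0 p [0.4669 0.2504 0.1217] tub -198.9 -3.1 121.7 xyaw 76.6 z [-0.001  0.011 -1.   ] F [-0.6  0.2  0.3] j [-0.4   0.81 -0.27  1.78  0.33  0.6  -1.1 ]
tool offset mm [-0.4 -5.9 46.8]
```

View pics/scene5c.png

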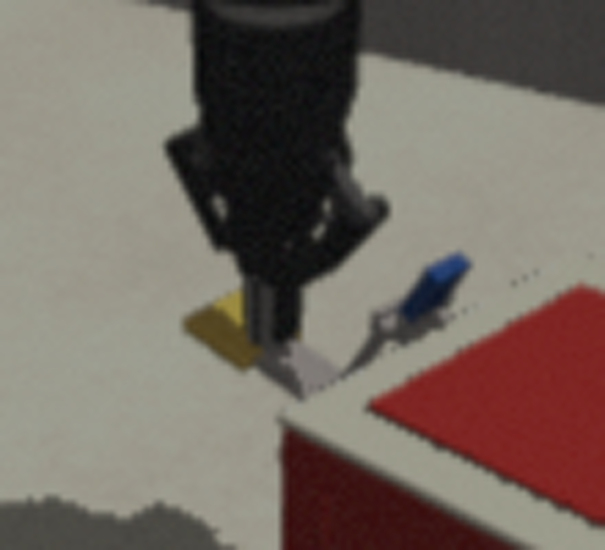

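The lever is nearly level and the hook still holds on the keeper. I'll shift outward a little and continue.

drive_tool:
  moves:
    - {"offset": [0, -8, 8], "turn": [0, 0, 0], "jaw": -1}
    - {"offset": [0, -5, 12], "turn": [0, 0, 0], "jaw": -1}
    - {"offset": [0, 0, 10], "turn": [0, 0, 0], "jaw": -1}
    - {"offset": [0, 0, 8], "turn": [0, 0, 0], "jaw": -1}
    - {"offset": [0, 0, 5], "turn": [0, 0, 0], "jaw": -1}

```text
time_s: 6.6
ee_pos: [0.4576, 0.2543, 0.0817]
tcp_rot: [-0.004, 0.785, 0.619, 0.007]
contact_force: [0.2, 0.4, 1.4]
finger_gap: 0.0
```

Run:
```python
from h import *
goal(-205,-3,70);snap(6)
```

```text
t 6.6 p [0.4576 0.2543 0.0817] tub -208.8 -1.4 81.7 xyaw 76.5 z [ 0.006  0.014 -1.   ] F [0.2 0.4 1.4] j [-0.44  0.86 -0.22  1.84  0.36  0.47 -1.15]
tool offset mm [-1.7  3.8 11.7]
```

View pics/scene6c.png

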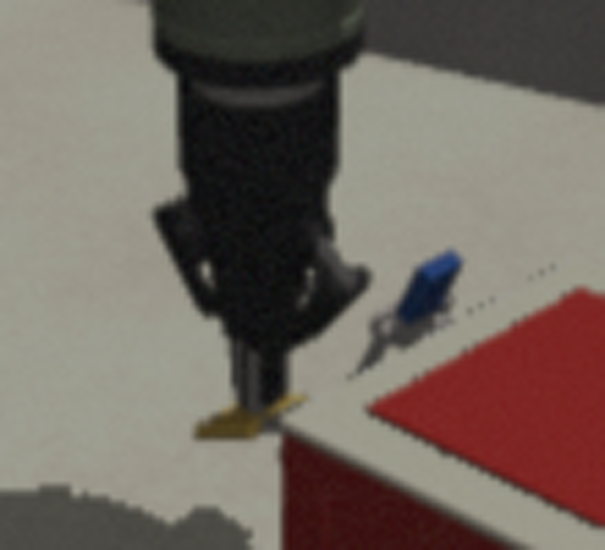

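drive_tool:
  moves:
    - {"offset": [-1, 2, 6], "turn": [0, 0, 0], "jaw": -1}
    - {"offset": [0, 0, 6], "turn": [0, 0, 0], "jaw": -1}
    - {"offset": [0, 0, 5], "turn": [0, 0, 0], "jaw": -1}

```text
time_s: 7.0
ee_pos: [0.46, 0.253, 0.0643]
tcp_rot: [-0.004, 0.785, 0.619, 0.007]
contact_force: [-0.4, -0.1, -0.1]
finger_gap: -0.0
```

drive_tool:
  moves:
    - {"offset": [0, 0, 4], "turn": [0, 0, 0], "jaw": -1}

```text
time_s: 7.1
ee_pos: [0.4601, 0.253, 0.0599]
tcp_rot: [-0.004, 0.785, 0.619, 0.007]
contact_force: [-1.7, -0.8, 18.3]
finger_gap: 0.0
```

Run:
```python
from h import *
goal(-205,-3,60);snap(7)
```

```text
t 7.1 p [0.4601 0.253  0.0599] tub -206.1 -2.1 59.9 xyaw 76.5 z [ 0.007  0.015 -1.   ] F [-1.7 -0.8 18.3] j [-0.45  0.9  -0.2   1.84  0.38  0.42 -1.16]
tool offset mm [-0.9  1.1 -0.1]
```

View pics/scene7c.png

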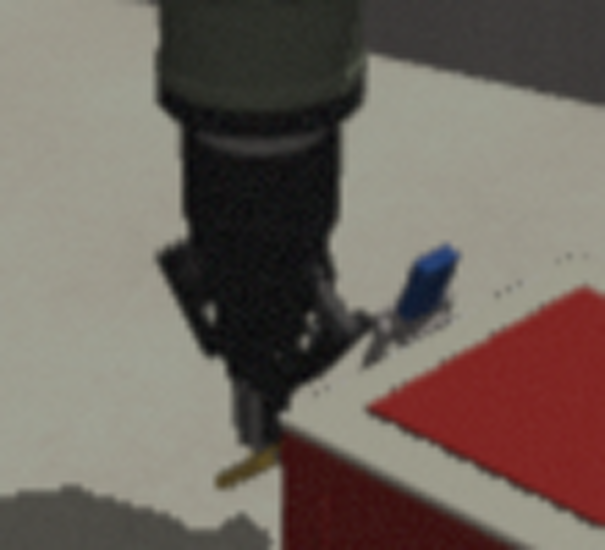

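At z 60 the force jumped from about 0 to 18 N, as expected at the hard stop. One small further press, then I'll retreat up and back.

drive_tool:
  moves:
    - {"offset": [0, 0, 2], "turn": [0, 0, 0], "jaw": -1}

```text
time_s: 7.3
ee_pos: [0.4603, 0.2532, 0.0588]
tcp_rot: [-0.003, 0.785, 0.619, 0.008]
contact_force: [-5.0, -6.2, 49.6]
finger_gap: 0.001
```

drive_tool:
  moves:
    - {"offset": [0, -5, -20], "turn": [0, 0, 0], "jaw": -1}
    - {"offset": [0, -20, -40], "turn": [0, 0, 0], "jaw": -1}
    - {"offset": [0, -25, -40], "turn": [0, 0, 0], "jaw": -1}
    - {"offset": [20, -25, -40], "turn": [0, 0, 0], "jaw": -1}
    - {"offset": [30, -25, -30], "turn": [0, 0, 0], "jaw": -1}
    - {"offset": [30, -20, -30], "turn": [0, 0, 0], "jaw": -1}
    - {"offset": [0, 0, 0], "turn": [0, 0, 0], "jaw": -1}

```text
time_s: 8.0
ee_pos: [0.3571, 0.3585, 0.2646]
tcp_rot: [-0.004, 0.786, 0.618, 0.007]
contact_force: [0.9, 0.6, -2.2]
finger_gap: -0.001
```

Run:
```python
from h import *
st();snap(8)
for n,x in(("scene",(215,65)),("top",(80,180))):
  for nm,t in(("padend",(-220,0,43)),("pad",(-208,-3,54)),("lip",(-122,-3,172)),("bar",(-110,-3,174)),("lip up",(-122,-3,180))):
    p=np.r_[C+ex*t[0]/1000+ey*t[1]/1000,t[2]/1000];u=pix(n,p);print(n,nm,((np.array(u)-x)*5.5).round())
```

```text
t 8.0 p [0.3571 0.3585 0.2646] tub -330.9 76.3 264.6 xyaw 76.4 z [ 0.006  0.016 -1.   ] F [ 0.9  0.6 -2.2] j [-0.67  0.57 -0.31  1.69  0.2   0.9  -1.29]
scene padend [244. 454.]
scene pad [257. 447.]
scene lip [395. 300.]
scene bar [415. 305.]
scene lip up [395. 284.]
top padend [310. 430.]
top pad [317. 405.]
top lip [298. 198.]
top bar [304. 168.]
top lip up [293. 197.]
```

View pics/scene8c.png

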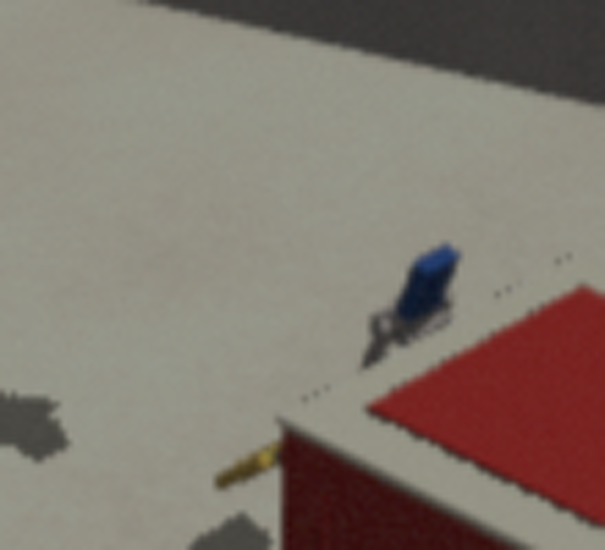

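View pics/top8c.png

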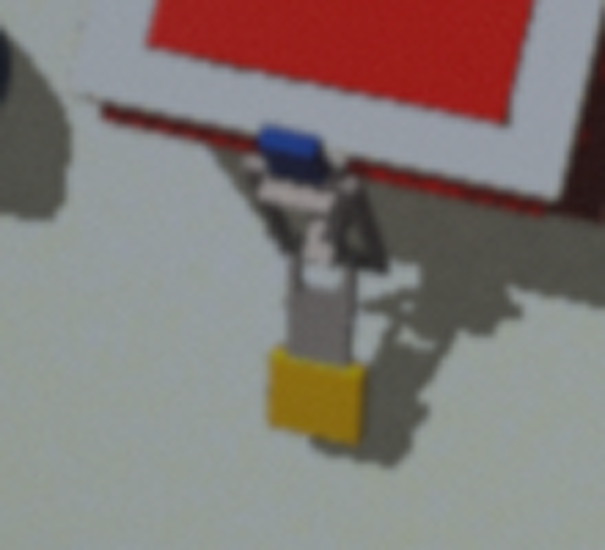

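After the retreat, the pad is at top-crop (315,400), against a prediction of (317,405) for fully down. The lid's front corner dropped from about 408 to 423 in the scene crop, which matches about 8 mm. The bar lies behind the lip, and nothing touches the robot.

Run:
```python
from h import *
print(env.job_done()); st()
```

```text
the job is handed in; nothing more can be done
None
the job is handed in; nothing more can be done
```

I fastened the red tub's latch and handed the job in at about 8 s; no verdict came back. I pushed the red tab past upright with closed fingers, and the hook fell with its bar behind the keeper's lip. Then I pressed the lever down to its hard stop and backed the arm away.

**Last checks**
- **Lever:** the pad showed within about 1 px of where it should be when fully down, and it stayed there after I let go. The force reached 18 N on reaching the stop and 50 N on a last small press with the fingertips. That is under the 120 N wrist limit but above the 40 N limit for the gripper's body, which I did not see touching anything.
- **Lid and bar:** the front edge of the lid dropped by the expected 8 mm or so in the scene picture. The top view showed the bar behind the lip.
- **Teal latch:** I crossed about 12 cm above it and felt no contact. I took no final measurement of it.

**Disagreement:** my first two-camera heights for the tab and lip came out 8–10 mm lower than the given dimensions, with a 3–4 mm sideways offset. I did not find the cause. I checked the fingertip against the camera and went by the arm's measured position and the pictures, so this did not affect the result.

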